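Load a carrier board and hold it out over its riser

TASK

On the optics bench, lay the two loose aluminium brackets flat in their matching compartments on the black carrier board: the long narrow bar in the one across the outer end, the short wide plate in the one behind it. Then slide the loaded board outward along its riser until its outer edge is level with the tip of the brass pointer; it will overbalance out there, so keep hold of it, level and resting on the riser, and finish still holding it. Leave everything else on the bench where it stands.

Things in the scene. Friction and masses are not known exactly. Their poses are not given: they have to be found in the camera images.
- riser: Fixed aluminium riser block, 250 (x) x 151 (y) x 45 mm high, on the bench. Origin: centre of its underside; its x axis points outward, the way the board is slid (roughly to the robot's right), z up. Its flat top at 45 mm carries the board between two low side fences (6 mm higher than the top, full length, 131 mm apart). Both ends are open; the outer end is at x = +125 mm.
- board: Loose black board, 290 (x) x 125 (y) x 8 mm, about 0.6 kg, on the riser between the fences, 3 mm play each side. Origin: centre of its underside; x points outward. Bare-metal ribs mark its two compartments; a bare-metal grip block 18 (x) x 36 (y) mm, 38 mm tall, is fixed on it near the inner end at x = -125 mm. It balances near its middle: out at the pointer it tips unless held.
- board_grip (a point): Centre of the top of the board's grip block, 46 mm above the board's underside (91 mm above the bench).
- board_front (a point): Middle of the board's outer edge, at its top face (x = +145 mm on the board, 8 mm above its underside).
- bar_pocket (a point): Centre of the floor (the board's top face, 53 mm above the bench) of the compartment for the long bar, at x = +95 mm on the board. Axes as the board's. It takes the bar with its length across the board (along y), 5 mm free all round. It is bounded by 6 mm high ribs at its corners only: each corner has 12 mm legs, so the middles of all sides are open for fingers.
- plate_pocket (a point): Centre of the floor (53 mm above the bench) of the compartment for the short plate, at x = +20 mm on the board. Axes as the board's. It takes the plate with its length along the board (along x), 5 mm free all round. Ribs 6 mm high at the corners only, legs 10 to 12 mm, the middles of all sides open.
- bar: Loose long narrow aluminium bar with a row of five small holes, 100 (x) x 22 (y) x 10 mm thick, 65 g, lying flat on the bench. Origin: centre of its underside; x along its length.
- plate: Loose short wide aluminium plate with one big hole mark and four small ones, 64 (x) x 40 (y) x 10 mm thick, 65 g, lying flat on the bench. Origin: centre of its underside; x along its length. The hole marks on both brackets are drawn only: the faces are solid.
- pointer: Fixed pointer stand beyond the riser's outer end, on the far side of the board's path: 50 mm round foot, 12 mm post, 66 mm tall, with a brass needle that points at the board's path. Origin: centre of its underside; axes as the riser's (x outward).
- pointer_tip (a point): Tip of the brass needle, 59 mm above the bench, about 10 mm beside the board's path. The board is out far enough when its outer edge is level with this tip along the riser's x axis, 170 to 205 mm beyond the riser's outer end.
- lens_mount: Bystander: a 42 mm square black lens frame on a post, 95 mm tall. Origin: centre of its underside.
- ball_driver: Bystander: a black-handled screwdriver, 170 mm long, lying flat, origin at its underside.
- cleaner_jar: Bystander: a small amber jar, 44 mm across, 50 mm tall. Origin: centre of its underside.
- key_case: Bystander: a flat grey case, 50 x 90 x 22 mm. Origin: centre of its underside.
- post_holder: Bystander: an upright black cylinder, 25 mm across, 50 mm tall. Origin: centre of its underside.
- tube_lens: Bystander: a stepped black lens barrel, 54 mm across, 55 mm tall. Origin: centre of its underside.
Mind the look-alikes: they are no part of the job. Leave any red look-alike of the bar alone. Leave any red or turquoise look-alike of the pointer alone.

How it is judged:
On the way:
1. both brackets lie flat in their own compartments, let go, before the board is slid out (its outer edge less than 80 mm beyond the riser's end) (distance between bar and bar_pocket below 0.009 m and angle between the z axis of each of bar, plate and the z axis of board, either way round below 0.035 rad and angle between the x axis of bar and the y axis of board, either way round below 0.22 rad and distance between plate and plate_pocket below 0.009 m and angle between the x axis of plate and the x axis of board, either way round below 0.22 rad and contact force between the fingers and bar below 0.2 N and contact force between the fingers and plate below 0.2 N and x of board_front in the frame of riser below 0.205 m), for 0.2 s.
At the end, for the whole second after the job is handed in: Board's outer edge within 7 mm of level with the pointer tip, board level (0.03 rad), still, on the riser, off the pointer, held by the fingers (over 0.8 N). Bar and plate flat in their own compartments (centres within 9 mm, turned under 0.22 rad), not touched by the fingers (x of board_front in the frame of pointer between -0.007 and 0.007 m and distance between bar and bar_pocket below 0.009 m and angle between the z axis of each of bar, plate and the z axis of board, either way round below 0.035 rad and angle between the x axis of bar and the y axis of board, either way round below 0.22 rad and distance between plate and plate_pocket below 0.009 m and angle between the x axis of plate and the x axis of board, either way round below 0.22 rad and angle between board's own z axis and vertical below 0.03 rad and z of board in the frame of riser between 0.042 and 0.048 m and contact force between board and riser above 0.5 N and contact force between the fingers and board above 0.8 N and contact force between board and pointer below 0.2 N and contact force between the fingers and bar below 0.2 N and contact force between the fingers and plate below 0.2 N and linear speed of board below 0.01 m/s); the arm keeps its last pose, push and grip.
It fails at once if a bystander is moved more than 30 mm (distance of any of lens_mount, ball_driver, cleaner_jar, key_case, post_holder, tube_lens from where it was at the start of the episode above 0.03 m).
It fails at once if the board tips (more than 0.15 rad) (angle between board's own z axis and vertical above 0.15 rad).
It also fails if it takes over 67 s, if anything falls off the work surface, if the arm or the gripper's body presses on something with over 40 N, if the wrist force passes 120 N, or if a joint passes its speed limit or range.

ROBOT

A 7-joint arm with a two-finger parallel gripper is mounted at the origin on the work surface. World frame = base frame: x ahead of the robot, y to its left, z up, the work surface at z = 0. Lengths are in m, angles in rad, forces in N, time in s.
With the tool pointing down it reaches from about 0.4 to 0.85 m from the base axis. Payload 10.4 kg.
Tool frame: the origin (TCP) lies between the finger pads; the fingertips stand tip_extent ahead of it and the grasp point (between the pads) lies 2 mm behind it (tip_extent is the distance from the TCP to the fingertips, in m); z points along the fingers, y is the direction in which the jaws open and shut (so a half turn about z gives the same grasp; the last joint's range is limited). The gripper opens to 87 mm and grips with 3 to 60 N. Pads are 19 mm wide; open, the fingers measure 117 mm over their backs; the gripper's body (75 mm by 190 mm) begins 51 mm behind the grasp point.
Start: joints at [1.296, 0.332, -0.065, 1.46, 0.022, 1.35, -0.088], TCP at [0.156, -0.605, 0.24] pointing down, gripper open.
Joint ranges: [-2.6, 2.6], [-0.5, 2.12], [-1.47, 1.34], [0.16, 2.42], [-1.27, 4.41], [0.06, 2.06], [-2.6, 2.6]. Speed limits (rad/s): [2.22, 2.22, 2.79, 2.79, 3.14, 3.14, 3.14].

INTERFACE

Orientations are given as a unit quaternion [x, y, z, w].
In Python, from bench import read_state, camera, camera_params, close_job, tip_extent gives the robot as it stands. The module is installed in compiled form; this text tells all that it offers.
- The arm moves only by the tool send_rows, never from a script. Its argument "steps" is a list of rows, each a list of 7 numbers: the turn, a rotation vector about the tool's x, y, z in degrees, then the shift along the tool's x, y, z in m, then the gripper's target within -1 to 1 (shut at 1, half-way at 0, fully open at -1). In form: [[ax, ay, az, x, y, z, jaw], ...]. A call has exactly 10 rows; each row shifts and turns the pose as measured when the row begins, along the tool's axes as they then stand; what a row does not reach is not made up. A row lasts 1/10 s, in which the tool goes at most 50 mm and 8.59 degrees, less where a joint would pass 70% of its speed; a pose out of reach is approached as far as the arm can. A call with a gripper value outside its range is refused whole. The fingers move at their own pace and stop on an object; "force" is the grip in N (left out, the last holds). Time passes only in rows, so rows that do not move let the fingers close, or fill a call up. It gives the time, the measured TCP pose, the force and the opening at its end, in the units of the state.
- read_state(): the state, without advancing time (a new reading comes with each control period).
- camera(name): name is "scene" or "top"; returns (picture, depth): 420x560x3 uint8, blue, green, red; 420x560 float32, m along the optical axis (not along the pixel's ray), 0 where there is no reading.
- camera_params(name): a dict with "camera_matrix" (3x3 intrinsics, pixels), "world_from_camera" (4x4, takes a point from camera to world coordinates). Camera axes: x right, y down, z forward; pixel columns grow to the right and rows downward; lengths in m; the calibration is good to about 2 mm. A picture is of the moment at which its call begins. camera_params takes no time and is no camera call.
- close_job(): hands the job in, once; it reports no verdict.
The state is a dict: "time": time; "joint_positions": joint angles; "joint_vel": joint speeds; "joint_torque": joint torques, N m; "ee_pos": TCP position; "eef_rot": TCP orientation; "ft_force": force on the tool from outside, world axes, zero at the start; "torque": the same for the moment, N m; "width": finger opening in m.
Only numpy, scipy, OpenCV 4.12 (cv2) and the standard library are available. Lean on these libraries where they do the work, as an engineer would, in place of code of your own. Each camera call takes 0.05 s, during which the arm holds its last target.

## Working session

There is one attempt and no reset: what is moved stays moved. The work goes in short steps, Python scripts to look and compute and a tool call to move; the robot and the scene stay as the last step left them, time stands still between calls to the robot, and variables do not carry over. Pictures are saved under pics/ and viewed, and the job is handed in when it is done.

Besides the shell and the picture viewer there is one more tool, called after "Call:" as a command line: name --pt "numbers of a row" for each row, then --argument value for the rest. send_rows: Moves the arm, as the interface text tells. Its arguments: {"type":"object","properties":{"steps":{"type":"array"},"force":{"type":"number"}},"required":["steps"]}

```bash
mkdir -p pics
cat > h.py <<'E'
import numpy as np, cv2
from bench import *
def grab(tag):
    out={}
    for n in ("scene","top"):
        im,d=camera(n); cv2.imwrite(f"pics/{tag}_{n}.png",im); np.save(f"pics/{tag}_{n}.npy",d); out[n]=(im,d)
    return out
def ray(name,uv,z):
    P=camera_params(name);K=np.array(P["camera_matrix"]);T=np.array(P["world_from_camera"])
    uv=np.atleast_2d(np.asarray(uv,float))
    d=(np.linalg.inv(K)@np.c_[uv,np.ones(len(uv))].T).T@T[:3,:3].T
    o=T[:3,3]; s=(z-o[2])/d[:,2]
    return o+d*s[:,None]
def proj(name,X):
    P=camera_params(name);K=np.array(P["camera_matrix"]);T=np.linalg.inv(np.array(P["world_from_camera"]))
    X=np.atleast_2d(X); c=X@T[:3,:3].T+T[:3,3]; p=c@K.T; return p[:,:2]/p[:,2:]
def cloud(name,d):
    P=camera_params(name);K=np.array(P["camera_matrix"]);T=np.array(P["world_from_camera"])
    v,u=np.indices(d.shape); p=np.stack([u,v,np.ones_like(u)],-1)@np.linalg.inv(K).T*d[...,None]
    return p@T[:3,:3].T+T[:3,3]
E
python3 - <<'E'
from h import *
print(read_state(),tip_extent)
grab("a")
for n in("scene","top"):print(camera_params(n))
E
```

```text
{'time': 0.0, 'joint_positions': array([ 1.2964088 ,  0.33283839, -0.06465006,  1.46091392,  0.02159779,
        1.34988111, -0.08847595]), 'joint_vel': array([ 0.0009523 ,  0.00273894,  0.00123483,  0.00033719,  0.00017452,
       -0.00149165, -0.0005292 ]), 'joint_torque': array([-6.63790361e-04, -6.23241091e+01,  2.44569633e-02, -3.89901531e+01,
       -6.13125530e-02,  3.93992686e-02,  1.37219831e-04]), 'ee_pos': array([ 0.15559229, -0.60496767,  0.23878778]), 'eef_rot': array([ 9.92085820e-01,  1.25559842e-01, -1.21904463e-04, -6.61792973e-04]), 'ft_force': array([-1.22029594,  0.00531027, -1.00104815]), 'torque': array([0.00224669, 0.05026689, 0.04279184]), 'width': 0.087086253865843} 0.017
{'camera_matrix': array([[409.36406117,   0.        , 278.55382844],
       [  0.        , 409.36406117, 209.43116285],
       [  0.        ,   0.        ,   1.        ]]), 'world_from_camera': array([[ 0.56590224,  0.54082844, -0.62230158,  1.24396711],
       [ 0.82446589, -0.37419819,  0.42453705, -0.53923427],
       [-0.00326241, -0.7533129 , -0.65765419,  0.806785  ],
       [ 0.        ,  0.        ,  0.        ,  1.        ]])}
{'camera_matrix': array([[401.82424601,   0.        , 291.94717865],
       [  0.        , 401.82424601, 212.58807316],
       [  0.        ,   0.        ,   1.        ]]), 'world_from_camera': array([[ 0.00214312, -0.98411505,  0.17751893,  0.39608982],
       [-0.99998359, -0.00305233, -0.00484882, -0.08600289],
       [ 0.00531365, -0.17750563, -0.98410544,  1.01045284],
       [ 0.        ,  0.        ,  0.        ,  1.        ]])}
```

View pics/a_top.png

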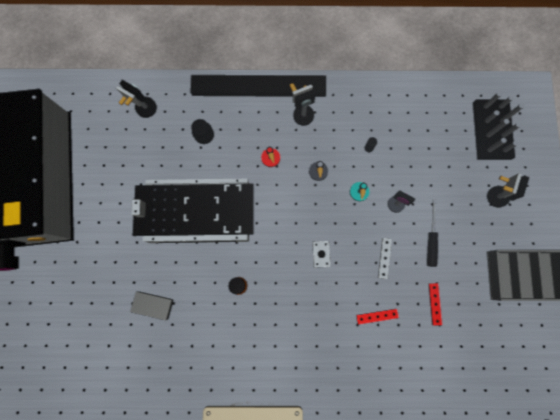

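View pics/a_scene.png

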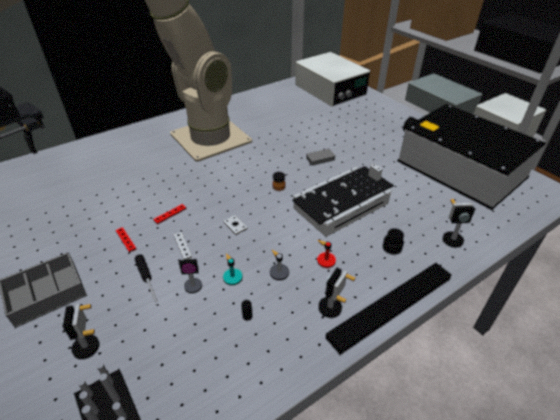

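The top view shows the board on its riser at about (193,210), grip block at (137,208). There are three pointers: red (270,157), plain dark (318,171) and turquoise (359,191). There are three bar shapes: bare aluminium (385,258), and red ones at (377,317) and (435,304). The plate is at (321,253). The plain dark pointer and the aluminium bar fit the description, since the coloured ones are excluded. I'll confirm with an enlarged crop.

Run:
```python
from h import *
im=cv2.imread("pics/a_top.png")
a=cv2.resize(im[165:285,115:275],None,fx=4,fy=4,interpolation=cv2.INTER_CUBIC)
b=cv2.resize(im[135:285,255:415],None,fx=4,fy=4,interpolation=cv2.INTER_CUBIC)
cv2.imwrite("pics/c1.png",a);cv2.imwrite("pics/c2.png",b)
im=cv2.imread("pics/a_scene.png")
cv2.imwrite("pics/c3.png",cv2.resize(im[150:300,220:420],None,fx=4,fy=4,interpolation=cv2.INTER_CUBIC))
```

```text
(no output)
```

View pics/c1.png

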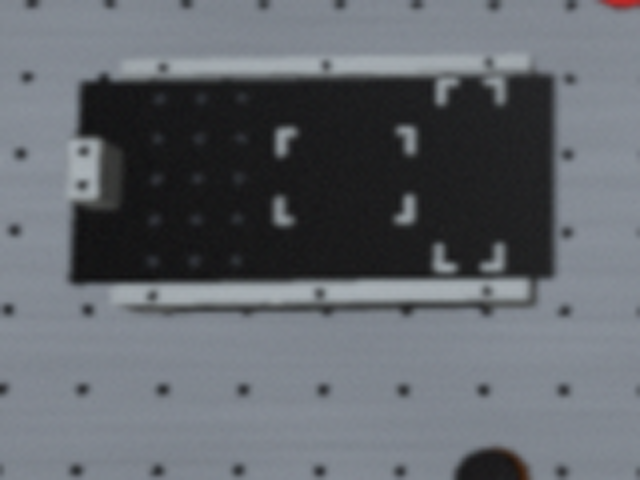

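View pics/c2.png

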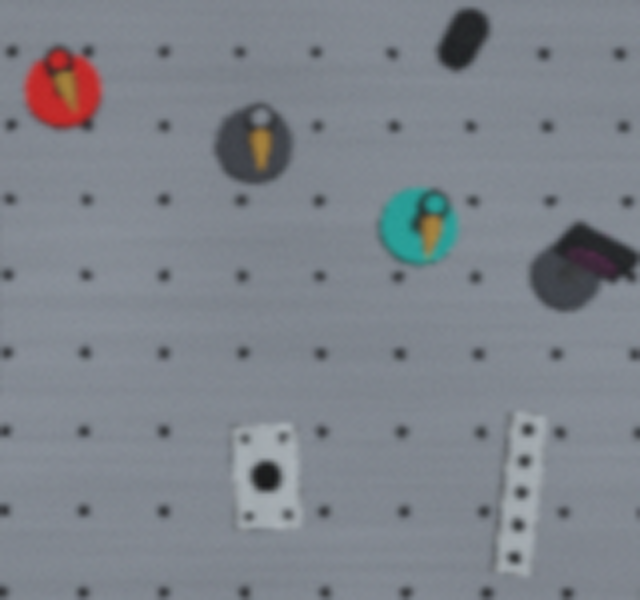

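View pics/c3.png

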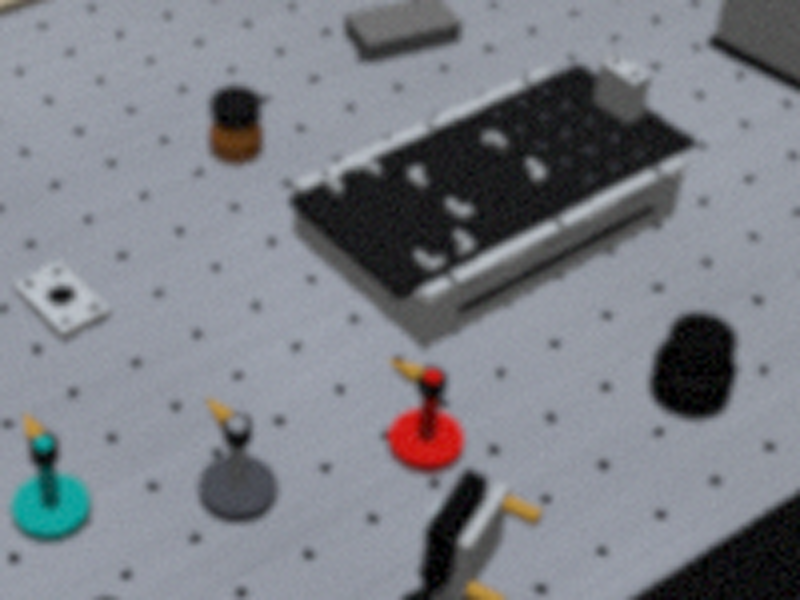

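The crops confirm it: the plain dark pointer with the brass needle, the bare bar with five holes, and the plate with one big hole. Next I measure them.

```bash
cat > meas.py <<'E'
from h import *
def big(mask,roi):
    m=np.zeros_like(mask);x0,y0,x1,y1=roi;m[y0:y1,x0:x1]=mask[y0:y1,x0:x1]
    c,_=cv2.findContours(m,cv2.RETR_EXTERNAL,cv2.CHAIN_APPROX_NONE);return max(c,key=cv2.contourArea)
def rect(name,im,thr,roi,z,inv=False,S=4):
    x0,y0,x1,y1=roi
    g=cv2.cvtColor(im,cv2.COLOR_BGR2GRAY)[y0:y1,x0:x1]
    g=cv2.resize(g,None,fx=S,fy=S,interpolation=cv2.INTER_CUBIC)
    m=((g<thr) if inv else (g>thr)).astype(np.uint8)*255
    m=cv2.morphologyEx(m,cv2.MORPH_CLOSE,np.ones((13,13)))
    c,_=cv2.findContours(m,cv2.RETR_EXTERNAL,cv2.CHAIN_APPROX_NONE);c=max(c,key=cv2.contourArea)[:,0,:].astype(float)
    uv=(c+0.5)/S-0.5+[x0,y0]
    w=ray(name,uv,z)[:,:2]
    r=cv2.minAreaRect((w*1000).astype(np.float32)); box=cv2.boxPoints(r)/1000
    e1=box[1]-box[0];e2=box[2]-box[1]
    l=e1 if np.linalg.norm(e1)>np.linalg.norm(e2) else e2
    return np.array(r[0]), np.linalg.norm(e1)*1e3,np.linalg.norm(e2)*1e3, np.degrees(np.arctan2(l[1],l[0])),box
E
python3 - <<'E'
from meas import *
im=cv2.imread("pics/a_top.png");g=cv2.cvtColor(im,cv2.COLOR_BGR2GRAY)
print(g[253,310:334],g[258,376:395])
for n,roi in(("bar",(370,230,400,285)),("plate",(308,235,335,272))):
    for t in(165,180): print(n,t,rect("top",im,t,roi,0.010)[:4])
for t in(50,70): print("board",rect("top",im,t,(128,170,262,250),0.053,True))
# corner ribs: top at .059
roi=(115,165,275,285)
G=cv2.resize(g[165:285,115:275],None,fx=4,fy=4,interpolation=cv2.INTER_CUBIC)
m=(G>90).astype(np.uint8)*255
n,l,s,c=cv2.connectedComponentsWithStats(m)
for i in range(1,n):
    if 60<s[i,4]<3000: 
        b=s[i]; print("rib",b, )
# depth-based heights
d=np.load("pics/a_top.npy"); C=cloud("top",d)
for u,v in((195,210),(136,207),(321,247),(385,258),(318,171),(300,230)): print((u,v),C[v,u].round(4))
print("board outer pts",ray("top",[[253.5,185],[253,233]],.053))
for n_,im_,roi in(("top",im,(305,160,335,185)),("scene",cv2.imread("pics/a_scene.png"),(265,245,290,275))):
    h=cv2.cvtColor(im_,cv2.COLOR_BGR2HSV);x0,y0,x1,y1=roi
    mm=((h[...,1]>110)&(h[...,0]>8)&(h[...,0]<30))
    ys,xs=np.nonzero(mm[y0:y1,x0:x1]);print(n_,sorted(zip(ys+y0,xs+x0)))
E
```

```text
[134 136 136 156 171 172 164 126  68  35  29  29  30  31  62 124 159 171
 170 155 138 133 133 134] [131 131 129 120 119 143 156 136  93  69  98 143 163 152 137 134 133 134
 133]
bar 165 (array([ 478.79663086, -324.64254761]), np.float32(64.62218), np.float32(17.306793), np.float32(-8.656057))Traceback (most recent call last):
  File "<stdin>", line 5, in <module>
  File "meas.py", line 11, in rect
    c,_=cv2.findContours(m,cv2.RETR_EXTERNAL,cv2.CHAIN_APPROX_NONE);c=max(c,key=cv2.contourArea)[:,0,:].astype(float)
                                                                      ~~~^^^^^^^^^^^^^^^^^^^^^^^
ValueError: max() iterable argument is empty
```

Run:
```python
from meas import *
im=cv2.imread("pics/a_top.png");g=cv2.cvtColor(im,cv2.COLOR_BGR2GRAY)
for n,roi in(("bar",(370,230,400,285)),("plate",(308,235,335,272))):
    for t in(147,152): print(n,t,rect("top",im,t,roi,0.010)[:4])
for t in(50,70): print("board",rect("top",im,t,(128,170,262,250),0.053,True))
G=cv2.resize(g[165:285,115:275],None,fx=4,fy=4,interpolation=cv2.INTER_CUBIC)
m=(G>80).astype(np.uint8)*255
n,l,s,c=cv2.connectedComponentsWithStats(m)
for i in range(1,n):
    if 200<s[i,4]<4000 and s[i,2]<60:
        x,y,w,h,_=s[i]
        q=np.array([[x,y],[x+w,y],[x+w,y+h],[x,y+h]])/4-.5+[115,165]+.125
        print("rib",s[i],ray("top",q,.059)[:,:2].round(4).tolist())
d=np.load("pics/a_top.npy"); C=cloud("top",d)
for u,v in((195,210),(136,207),(321,247),(385,258),(318,171),(300,230)): print((u,v),C[v,u].round(4))
for n_,im_,roi in(("top",im,(305,160,335,185)),("scene",cv2.imread("pics/a_scene.png"),(265,245,290,275))):
    h=cv2.cvtColor(im_,cv2.COLOR_BGR2HSV);x0,y0,x1,y1=roi
    mm=((h[...,1]>100)&(h[...,0]>5)&(h[...,0]<30))
    ys,xs=np.nonzero(mm[y0:y1,x0:x1]);print(n_,[(int(a+x0),int(b+y0)) for b,a in zip(ys,xs)])
```

```text
bar 147 (array([ 463.34182739, -323.03076172]), np.float32(101.38388), np.float32(23.066044), np.float32(-8.459205))
bar 152 (array([ 463.27377319, -322.77441406]), np.float32(99.96439), np.float32(21.349789), np.float32(-8.465382))
plate 147 (array([ 473.09472656, -163.64598083]), np.float32(42.30342), np.float32(66.612404), np.float32(2.614224))
plate 152 (array([ 472.97018433, -163.63827515]), np.float32(41.03578), np.float32(65.634544), np.float32(2.6909902))
board (array([577.51678467, 148.70002747]), np.float32(286.54007), np.float32(125.020874), np.float32(-89.30932), array([[0.51328385, 0.29120615],
       [0.5167379 , 0.0046869 ],
       [0.6417497 , 0.00619391],
       [0.6382957 , 0.29271317]], dtype=float32))
board (array([577.60461426, 143.92959595]), np.float32(298.56088), np.float32(128.03763), np.float32(-89.45562), array([[ 0.5121704 ,  0.29259506],
       [ 0.515007  , -0.00595237],
       [ 0.64303887, -0.00473587],
       [ 0.6402022 ,  0.29381156]], dtype=float32))
rib [275 127  22  30 424] [[0.6068, 0.1722], [0.6068, 0.1589], [0.5883, 0.158], [0.5883, 0.1712]]
r
[... 677 characters left out ...]
0) [ 0.5333 -0.1114  0.002 ]
top [(319, 167), (320, 167), (321, 167), (318, 168), (319, 168), (320, 168), (321, 168), (322, 168), (317, 169), (318, 169), (319, 169), (320, 169), (321, 169), (322, 169), (317, 170), (318, 170), (319, 170), (320, 170), (321, 170), (322, 170), (318, 171), (319, 171), (320, 171), (321, 171), (322, 171), (318, 172), (319, 172), (320, 172), (321, 172), (318, 173), (319, 173), (320, 173), (321, 173), (319, 174), (320, 174), (321, 174), (319, 175), (320, 175), (321, 175), (319, 176), (320, 176)]
scene [(273, 251), (274, 251), (273, 252), (274, 252), (275, 252), (276, 252), (274, 253), (275, 253), (276, 253), (277, 253), (274, 254), (275, 254), (276, 254), (275, 255)]
```

```bash
cat > go.py <<'E'
from h import *
from scipy.spatial.transform import Rotation as R
import sys
# python3 go.py x y z yawdeg : tool-x angle in world with z down
def go(x,y,z,yaw):
    s=read_state();r=R.from_quat(s["eef_rot"]);M=r.as_matrix()
    c,sn=np.cos(np.radians(yaw)),np.sin(np.radians(yaw))
    G=R.from_matrix(np.array([[c,sn,0],[sn,-c,0],[0,0,-1.]]).T if 0 else np.column_stack([[c,sn,0],[sn,-c,0],[0,0,-1]]))
    d=np.array([x,y,z])-s["ee_pos"]
    print("t",s["time"],"pos",s["ee_pos"].round(4),"yaw",np.degrees(np.arctan2(M[1,0],M[0,0])).round(2),"w",round(s["width"],4),"F",s["ft_force"].round(1),"q",s["joint_positions"].round(2))
    print("rotvec tool deg",np.degrees((r.inv()*G).as_rotvec()).round(2),"shift now-axes",(M.T@d).round(4),"shift after-turn axes",(G.as_matrix().T@d).round(4))
go(*map(float,sys.argv[1:5]))
E
python3 go.py 0.4633 -0.3229 0.10 -8.5
python3 - <<'E'
from h import *
print(ray("top",[[319.7,176.7],[319.5,176]],.059),ray("scene",[[272.5,250.5],[273,251]],.059))
print(ray("top",[[253.3,185],[253,233]],.053))
im=cv2.imread("pics/a_top.png")
for n,u in(("lens",(397,203)),("jar",(238,286)),("case",(152,305)),("ph",(371,145)),("tl",(203,131))):print(n,ray("top",[u],.0)[0].round(3))
E
```

```text
t 0.1 pos [ 0.1556 -0.605   0.2388] yaw 14.43 w 0.0868 F [ 0.2 -0.8  0.2] q [ 1.3   0.33 -0.06  1.46  0.02  1.35 -0.09]
rotvec tool deg [-7.000e-02  2.000e-02  2.293e+01] shift now-axes [ 0.3683 -0.1964  0.1391] shift after-turn axes [ 0.2626 -0.3245  0.1388]
[[ 0.6571424  -0.15839479  0.059     ]
 [ 0.65890987 -0.15792307  0.059     ]] [[ 0.65607313 -0.15696497  0.059     ]
 [ 0.65819013 -0.15688596  0.059     ]]
[[0.63719763 0.00412578 0.053     ]
 [0.51877329 0.00257015 0.053     ]]
lens [ 0.604 -0.361  0.   ]
jar [0.394 0.042 0.   ]
case [0.347 0.251 0.   ]
ph [ 0.76  -0.299  0.   ]
tl [0.797 0.145 0.   ]
```

Call:
send_rows --pt "0 0 7.6 0 0 0 -1" --pt "0 0 7.6 0 0 0 -1" --pt "0 0 7.6 0 0 0 -1" --pt "0 0 0 0.029 -0.037 0.012 -1" --pt "0 0 0 0.029 -0.037 0.012 -1" --pt "0 0 0 0.029 -0.037 0.012 -1" --pt "0 0 0 0.029 -0.037 0.012 -1" --pt "0 0 0 0.029 -0.037 0.012 -1" --pt "0 0 0 0.029 -0.037 0.012 -1" --pt "0 0 0 0.029 -0.037 0.012 -1" --force 20

```text
time: 1.1
ee_pos: [0.3976, -0.3801, 0.1493]
eef_rot: [0.996, -0.089, -0.003, -0.001]
ft_force: [0.0, -1.1, -0.3]
width: 0.0868
```

```bash
python3 go.py 0.4633 -0.3229 0.06 -8.5
```

```text
t 1.1 pos [ 0.3976 -0.3801  0.1493] yaw -10.19 w 0.0868 F [ 0.  -1.1 -0.3] q [ 0.86  0.25 -0.21  1.76  0.06  1.14 -1.12]
rotvec tool deg [-0.05  0.3  -1.69] shift now-axes [ 0.055  -0.0679  0.089 ] shift after-turn axes [ 0.0565 -0.0663  0.0893]
```

Motion tracks well. I go over the bar.

Call:
send_rows --pt "0 0 -1.7 0.014 -0.017 0.02 -1" --pt "0 0 0 0.014 -0.017 0.02 -1" --pt "0 0 0 0.014 -0.017 0.02 -1" --pt "0 0 0 0.01 -0.012 0.02 -1" --pt "0 0 0 0.004 -0.003 0.01 -1" --pt "0 0 0 0 0 0 -1" --pt "0 0 0 0 0 0 -1" --pt "0 0 0 0 0 0 -1" --pt "0 0 0 0 0 0 -1" --pt "0 0 0 0 0 0 -1"

```text
time: 2.1
ee_pos: [0.468, -0.3157, 0.0559]
eef_rot: [0.998, -0.069, -0.002, -0.002]
ft_force: [-0.6, 0.1, 0.4]
width: 0.0872
```

```bash
python3 go.py 0.4633 -0.3229 0.0195 -8.5
```

```text
t 2.1 pos [ 0.468  -0.3157  0.0559] yaw -7.96 w 0.0872 F [-0.6  0.1  0.4] q [ 0.73  0.39 -0.26  1.8   0.12  0.97 -1.29]
rotvec tool deg [-0.17  0.3   0.54] shift now-axes [-0.0035  0.0078  0.0364] shift after-turn axes [-0.0036  0.0078  0.0364]
```

Call:
send_rows --pt "0 0 0.5 -0.003 0.007 0 -1" --pt "0 0 0 0 0 0.012 -1" --pt "0 0 0 0 0 0.01 -1" --pt "0 0 0 0 0 0.008 -1" --pt "0 0 0 0 0 0.004 -1" --pt "0 0 0 0 0 0.001 -1" --pt "0 0 0 0 0 0 -1" --pt "0 0 0 0 0 0 -1" --pt "0 0 0 0 0 0 -1" --pt "0 0 0 0 0 0 -1"

```text
time: 3.1
ee_pos: [0.4632, -0.3236, 0.0183]
eef_rot: [0.997, -0.075, -0.002, -0.001]
ft_force: [-0.7, -0.0, 0.6]
width: 0.0868
```

```bash
python3 go.py 0.4633 -0.3229 0.0195 -8.5
python3 -c "
from h import *
grab('b')
im=cv2.imread('pics/b_scene.png');cv2.imwrite('pics/b_c.png',cv2.resize(im[180:320,100:290],None,fx=4,fy=4))"
```

```text
t 3.1 pos [ 0.4632 -0.3236  0.0183] yaw -8.56 w 0.0868 F [-0.7 -0.   0.6] q [ 0.73  0.45 -0.25  1.82  0.13  0.9  -1.29]
rotvec tool deg [-0.13  0.27 -0.06] shift now-axes [ 0.     -0.0007 -0.0012] shift after-turn axes [ 0.     -0.0007 -0.0012]
```

View pics/b_c.png

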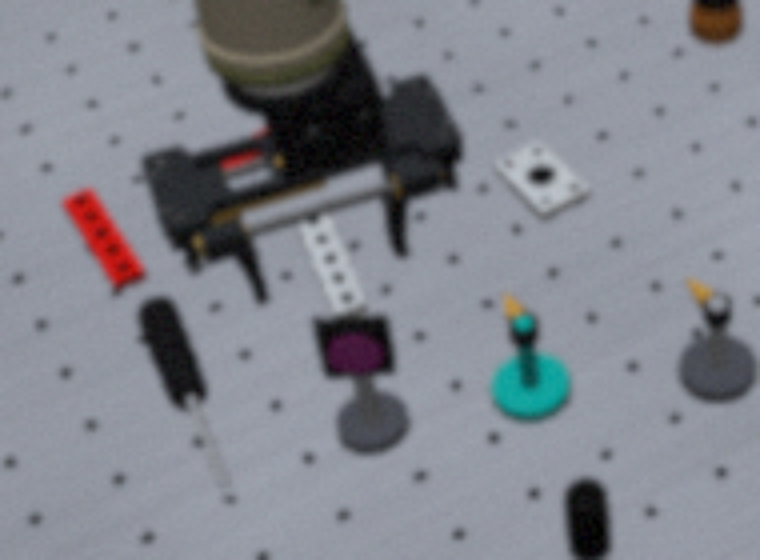

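The fingers straddle the bare bar, centred on it (crop around (330,260)), and everything else is clear. I close and lift.

Call:
send_rows --pt "0 0 0 0 0 0 1" --pt "0 0 0 0 0 0 1" --pt "0 0 0 0 0 0 1" --pt "0 0 0 0 0 0 1" --pt "0 0 0 0 0 0 1" --pt "0 0 0 0 0 0 1" --pt "0 0 0 0 0 0 1" --pt "0 0 0 0 0 0 1" --pt "0 0 0 0 0 -0.005 1" --pt "0 0 0 0 0 -0.02 1" --force 20

```text
time: 4.2
ee_pos: [0.4617, -0.3226, 0.0418]
eef_rot: [0.997, -0.075, -0.004, -0.002]
ft_force: [0.4, -0.2, -1.2]
width: 0.0211
```

```bash
python3 go.py 0.578 0.0530 0.16 0.7
```

```text
t 4.2 pos [ 0.4617 -0.3226  0.0418] yaw -8.56 w 0.0211 F [ 0.4 -0.2 -1.2] q [ 0.74  0.41 -0.25  1.81  0.12  0.95 -1.28]
rotvec tool deg [-0.28  0.48 -9.26] shift now-axes [ 0.058  -0.3893 -0.117 ] shift after-turn axes [ 0.1209 -0.3742 -0.1182]
```

Call:
send_rows --pt "0 0 0 0 0 -0.03 1" --pt "0 0 -3 0 0 -0.035 1" --pt "0 0 -3 0 0 -0.035 1" --pt "0 0 -3 0.012 -0.04 -0.01 1" --pt "0 0 0 0.015 -0.046 0 1" --pt "0 0 0 0.015 -0.046 0 1" --pt "0 0 0 0.015 -0.046 0 1" --pt "0 0 0 0.015 -0.046 0 1" --pt "0 0 0 0.015 -0.046 0 1" --pt "0 0 0 0.012 -0.036 0 1"

```text
time: 5.2
ee_pos: [0.563, -0.0143, 0.1637]
eef_rot: [1.0, 0.0, -0.001, 0.0]
ft_force: [1.1, -0.0, -0.5]
width: 0.0214
```

```bash
python3 go.py 0.578 0.0530 0.10 0.7
```

```text
t 5.2 pos [ 0.563  -0.0143  0.1637] yaw 0.01 w 0.0214 F [ 1.1 -0.  -0.5] q [ 0.36  0.29 -0.48  1.7   0.15  1.18 -1.74]
rotvec tool deg [ 0.03  0.06 -0.69] shift now-axes [ 0.0151 -0.0673  0.0637] shift after-turn axes [ 0.0159 -0.0671  0.0637]
```

Call:
send_rows --pt "0 0 -0.7 0.004 -0.024 0.01 1" --pt "0 0 0 0.004 -0.016 0.014 1" --pt "0 0 0 0.003 -0.01 0.014 1" --pt "0 0 0 0.001 -0.005 0.01 1" --pt "0 0 0 0 0 0.005 1" --pt "0 0 0 0 0 0 1" --pt "0 0 0 0 0 0 1" --pt "0 0 0 0 0 0 1" --pt "0 0 0 0 0 0 1" --pt "0 0 0 0 0 0 1"

```text
time: 6.2
ee_pos: [0.5762, 0.0457, 0.1112]
eef_rot: [1.0, 0.008, 0.001, 0.0]
ft_force: [0.6, -0.2, -1.1]
width: 0.021
```

```bash
python3 go.py 0.578 0.0530 0.0725 0.7
python3 -c "
from h import *
grab('d')
im=cv2.imread('pics/d_scene.png');cv2.imwrite('pics/d_c.png',cv2.resize(im[130:270,270:430],None,fx=4,fy=4))
im=cv2.imread('pics/d_top.png');cv2.imwrite('pics/d_t.png',cv2.resize(im[150:270,120:280],None,fx=4,fy=4))"
```

```text
t 6.2 pos [0.5762 0.0457 0.1112] yaw 0.92 w 0.021 F [ 0.6 -0.2 -1.1] q [ 0.26  0.38 -0.5   1.72  0.2   1.09 -1.86]
rotvec tool deg [ 0.02 -0.13  0.22] shift now-axes [ 0.0018 -0.0072  0.0387] shift after-turn axes [ 0.0019 -0.0072  0.0387]
```

View pics/d_c.png

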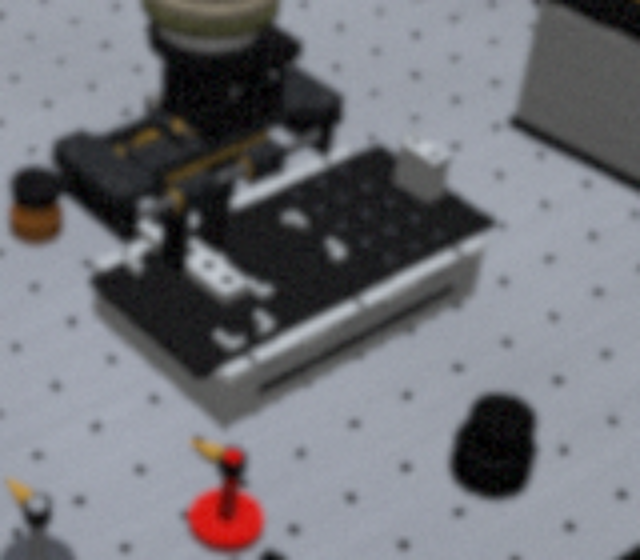

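View pics/d_t.png

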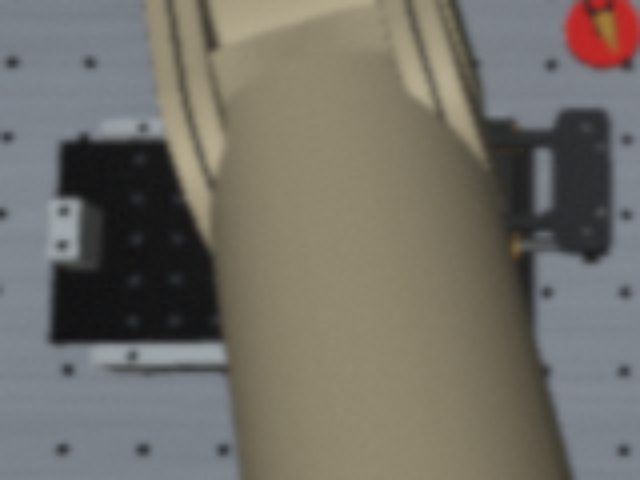

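The bar hangs level over its pocket (scene crop (215,265)). I correct 7 mm sideways and lower.

Call:
send_rows --pt "0 0 0.2 0.001 -0.004 0 1" --pt "0 0 0 0.001 -0.003 0.006 1" --pt "0 0 0 0 0 0.009 1" --pt "0 0 0 0 0 0.009 1" --pt "0 0 0 0 0 0.006 1" --pt "0 0 0 0 0 0.003 1" --pt "0 0 0 0 0 0 1" --pt "0 0 0 0 0 0 1" --pt "0 0 0 0 0 0 1" --pt "0 0 0 0 0 0 1"

```text
time: 7.3
ee_pos: [0.5786, 0.0541, 0.0763]
eef_rot: [1.0, 0.007, 0.001, 0.0]
ft_force: [-1.2, 0.3, 2.5]
width: 0.0218
```

```bash
python3 go.py 0.578 0.0530 0.072 0.7
```

```text
t 7.3 pos [0.5786 0.0541 0.0763] yaw 0.76 w 0.0218 F [-1.2  0.3  2.5] q [ 0.23  0.43 -0.49  1.74  0.23  1.03 -1.9 ]
rotvec tool deg [ 0.03 -0.16  0.06] shift now-axes [-0.0006  0.0011  0.0043] shift after-turn axes [-0.0006  0.0011  0.0043]
```

Call:
send_rows --pt "0 0 0 0 0.001 0.002 1" --pt "0 0 0 0 0 0.002 1" --pt "0 0 0 0 0 0.001 1" --pt "0 0 0 0 0 0 1" --pt "0 0 0 0 0 0 1" --pt "0 0 0 0 0 0 1" --pt "0 0 0 0 0 0 1" --pt "0 0 0 0 0 0 1" --pt "0 0 0 0 0 0 1" --pt "0 0 0 0 0 0 1"

```text
time: 8.3
ee_pos: [0.579, 0.054, 0.0758]
eef_rot: [1.0, 0.007, 0.002, 0.001]
ft_force: [-1.8, 0.2, 3.3]
width: 0.0214
```

```bash
python3 go.py 0.578 0.0530 0.072 0.7
```

```text
t 8.3 pos [0.579  0.054  0.0758] yaw 0.78 w 0.0214 F [-1.8  0.2  3.3] q [ 0.23  0.43 -0.49  1.74  0.23  1.03 -1.9 ]
rotvec tool deg [ 0.07 -0.22  0.08] shift now-axes [-0.001   0.001   0.0038] shift after-turn axes [-0.001   0.001   0.0038]
```

```bash
python3 -c "
from h import *
im,_=camera('scene');cv2.imwrite('pics/e_c.png',cv2.resize(im[165:245,280:380],None,fx=7,fy=7,interpolation=cv2.INTER_CUBIC))"
```

```text
(no output)
```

View pics/e_c.png

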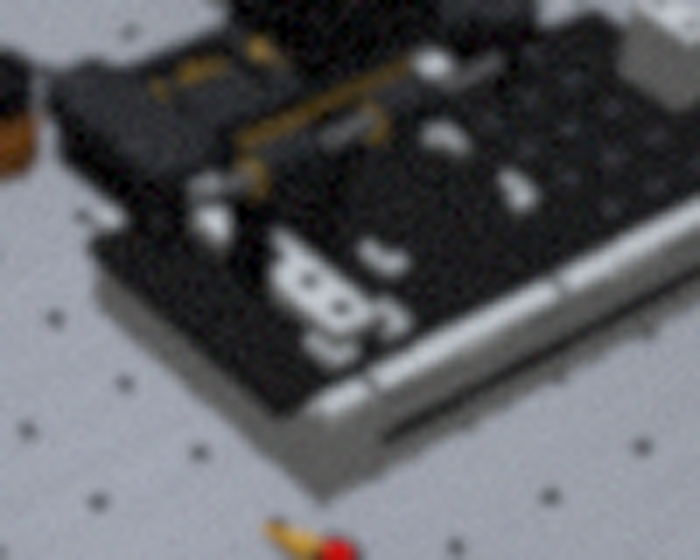

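```bash
python3 -c "
from h import *
def p(c,z,dx,dy):
    X=[[c[0]+dx,c[1]+dy,z]]
    q=proj('scene',X)[0]; return ((q-[280,165]+.5)*7).round(0)
for z in(.063,.067,.069):
  print(z,[p((.578,.053),z,.05,s) for s in(.011,-.011)])
# ribs far corner tops, expected
for a in(.055,):
  for s in(.016,-.016,.019,-.019): print('rib',s,p((.578,.053),.059,a,s))
"
```

```text
0.063 [array([377., 318.]), array([334., 339.])]
0.067 [array([378., 311.]), array([335., 332.])]
0.069 [array([379., 307.]), array([335., 328.])]
rib 0.016 [394. 328.]
rib -0.016 [332. 359.]
rib 0.019 [400. 325.]
rib -0.019 [326. 362.]
```

```bash
python3 -c "
from h import *
d=np.load('pics/d_scene.npy');C=cloud('scene',d)
for a in ((210,265),(222,280),(200,258),(215,272),(228,285)):
  u=270+a[0]//4;v=130+a[1]//4; print(u,v,C[v,u].round(4))
print('block',C[130+155//4,270+420//4],'board',C[130+265//4,270+380//4])
im,dd=camera('scene');C=cloud('scene',dd)
for a in ((325,290),(340,305),(310,275),(350,320),(300,265),(335,325),(360,300),(250,370),(450,300)):
  u=280+a[0]//7;v=165+a[1]//7; print(u,v,C[v,u].round(4))
"
```

```text
322 196 [0.5977 0.045  0.1011]
325 200 [0.6118 0.0444 0.0969]
320 194 [0.584  0.0494 0.097 ]
323 198 [0.6024 0.045  0.0973]
327 201 [0.619  0.0453 0.0979]
block [0.57754776 0.26561621 0.09321404] board [0.62610878 0.18589454 0.05470221]
326 206 [0.6043 0.0571 0.064 ]
328 208 [0.6147 0.0556 0.0648]
324 204 [0.5948 0.0577 0.0644]
330 210 [0.6245 0.0546 0.065 ]
322 202 [0.5839 0.0594 0.0634]
327 211 [0.6193 0.0487 0.0605]
331 207 [0.6048 0.0761 0.0513]
315 217 [0.6143 0.011  0.0539]
344 207 [0.6278 0.104  0.054 ]
```

Depth shows the bar's top at about 63–64 mm, so it lies on the floor. It sits about 4 mm lower in the fingers than assumed, which explains the contact height. I open half-way and rise.

Call:
send_rows --pt "0 0 0 0 0 0 0" --pt "0 0 0 0 0 0 0" --pt "0 0 0 0 0 0 0" --pt "0 0 0 0 0 0 0" --pt "0 0 0 0 0 -0.005 0" --pt "0 0 0 0 0 -0.02 0" --pt "0 0 0 0 0 -0.03 -1" --pt "0 0 0 0 0 -0.03 -1" --pt "0 0 0 0 0.02 -0.01 -1" --pt "0 0 0 -0.015 0.045 0 -1"

```text
time: 9.4
ee_pos: [0.5646, -0.0053, 0.1747]
eef_rot: [1.0, 0.012, 0.002, -0.001]
ft_force: [-0.4, -0.6, -0.8]
width: 0.0675
```

```bash
python3 go.py 0.4730 -0.1636 0.10 2.6
```

```text
t 9.4 pos [ 0.5646 -0.0053  0.1747] yaw 1.39 w 0.0675 F [-0.4 -0.6 -0.8] q [ 0.35  0.28 -0.49  1.69  0.14  1.2  -1.72]
rotvec tool deg [-0.15 -0.2  -1.21] shift now-axes [-0.0957  0.1562  0.0739] shift after-turn axes [-0.0987  0.154   0.0747]
```

Call:
send_rows --pt "0 0 -1.2 -0.018 0.028 0.008 -1" --pt "0 0 0 -0.02 0.032 0.014 -1" --pt "0 0 0 -0.02 0.032 0.014 -1" --pt "0 0 0 -0.018 0.028 0.014 -1" --pt "0 0 0 -0.01 0.016 0.012 -1" --pt "0 0 0 -0.004 0.006 0.006 -1" --pt "0 0 0 0 0 0 -1" --pt "0 0 0 0 0 0 -1" --pt "0 0 0 0 0 0 -1" --pt "0 0 0 0 0 0 -1"

```text
time: 10.4
ee_pos: [0.48, -0.1589, 0.1098]
eef_rot: [1.0, 0.021, 0.006, 0.0]
ft_force: [0.1, 0.8, 0.7]
width: 0.0871
```

```bash
python3 go.py 0.4730 -0.1636 0.018 2.6; python3 -c "
from h import *
im,_=camera('top');cv2.imwrite('pics/f_t.png',cv2.resize(im[150:270,120:280],None,fx=4,fy=4,interpolation=cv2.INTER_CUBIC))"
```

```text
t 10.4 pos [ 0.48   -0.1589  0.1098] yaw 2.45 w 0.0871 F [0.1 0.8 0.7] q [ 0.6   0.21 -0.4   1.92  0.09  1.02 -1.37]
rotvec tool deg [ 0.04 -0.73 -0.15] shift now-axes [-0.0084  0.0043  0.0917] shift after-turn axes [-0.0072  0.0044  0.0918]
```

View pics/f_t.png

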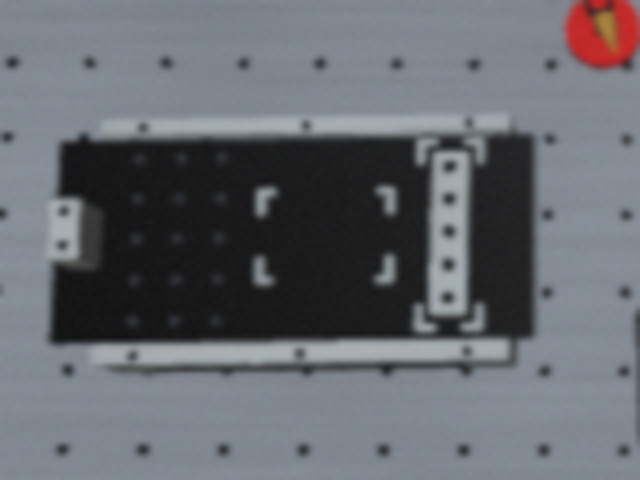

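The bar lies centred in its pocket (crop (449,231)). I now lower onto the plate.

Call:
send_rows --pt "0 -0.7 0 -0.007 0.004 0.015 -1" --pt "0 0 0 0 0 0.022 -1" --pt "0 0 0 0 0 0.022 -1" --pt "0 0 0 0 0 0.014 -1" --pt "0 0 0 0 0 0.007 -1" --pt "0 0 0 0 0 0.002 -1" --pt "0 0 0 0 0 0 -1" --pt "0 0 0 0 0 0 -1" --pt "0 0 0 0 0 0 -1" --pt "0 0 0 0 0 0 -1"

```text
time: 11.45
ee_pos: [0.4727, -0.1629, 0.023]
eef_rot: [1.0, 0.023, -0.0, 0.001]
ft_force: [-0.1, -0.0, -0.1]
width: 0.0871
```

```bash
python3 go.py 0.4730 -0.1636 0.018 2.6
```

```text
t 11.45 pos [ 0.4727 -0.1629  0.023 ] yaw 2.65 w 0.0871 F [-0.1 -0.  -0.1] q [ 0.58  0.33 -0.38  1.98  0.16  0.86 -1.41]
rotvec tool deg [0.09 0.05 0.05] shift now-axes [0.0003 0.0007 0.005 ] shift after-turn axes [0.0003 0.0007 0.005 ]
```

Call:
send_rows --pt "0 0 0 0 0.001 0.003 -1" --pt "0 0 0 0 0 0.002 -1" --pt "0 0 0 0 0 0 1" --pt "0 0 0 0 0 0 1" --pt "0 0 0 0 0 0 1" --pt "0 0 0 0 0 0 1" --pt "0 0 0 0 0 0 1" --pt "0 0 0 0 0 0 1" --pt "0 0 0 0 0 0 1" --pt "0 0 0 0 0 0 1" --force 25

```text
time: 12.45
ee_pos: [0.4733, -0.1642, 0.0183]
eef_rot: [1.0, 0.023, 0.0, 0.001]
ft_force: [-0.1, 0.2, -0.7]
width: 0.0395
```

```bash
python3 go.py 0.577 0.1284 0.15 90.7
```

```text
t 12.45 pos [ 0.4733 -0.1642  0.0183] yaw 2.64 w 0.0395 F [-0.1  0.2 -0.7] q [ 0.58  0.34 -0.38  1.98  0.17  0.85 -1.42]
rotvec tool deg [ 1.200e-01  8.000e-02 -8.806e+01] shift now-axes [ 0.1171 -0.2872 -0.1323] shift after-turn axes [ 0.2913  0.1073 -0.1317]
```

Call:
send_rows --pt "0 0 0 0 0 -0.01 1" --pt "0 0 0 0 0 -0.03 1" --pt "0 0 0 0 0 -0.04 1" --pt "0 0 0 0 0 -0.04 1" --pt "0 0 -8 0 0 0 1" --pt "0 0 -8 0 0 0 1" --pt "0 0 -8 0 0 0 1" --pt "0 0 -8 0 0 0 1" --pt "0 0 -8 0 0 0 1" --pt "0 0 -8 0 0 0 1"

```text
time: 13.45
ee_pos: [0.4732, -0.163, 0.1504]
eef_rot: [0.897, 0.442, 0.001, 0.002]
ft_force: [-0.1, -0.2, -0.1]
width: 0.0399
```

Call:
send_rows --pt "0 0 -8 0 0 0 1" --pt "0 0 -8 0 0 0 1" --pt "0 0 -8 0 0 0 1" --pt "0 0 -8 0 0 0 1" --pt "0 0 -5 0.01 0.003 0 1" --pt "0 0 0 0.03 0.01 0 1" --pt "0 0 0 0.04 0.015 0 1" --pt "0 0 0 0.04 0.015 0 1" --pt "0 0 0 0.04 0.015 0 1" --pt "0 0 0 0.04 0.015 0 1"

```text
time: 14.45
ee_pos: [0.5436, 0.0371, 0.1568]
eef_rot: [0.703, 0.711, -0.001, 0.006]
ft_force: [0.3, -0.4, -1.4]
width: 0.0396
```

```bash
python3 go.py 0.577 0.1284 0.11 90.7
```

```text
t 14.45 pos [0.5436 0.0371 0.1568] yaw 90.63 w 0.0396 F [ 0.3 -0.4 -1.4] q [ 0.42  0.28 -0.67  1.76  0.2   1.16 -0.3 ]
rotvec tool deg [ 0.41  0.55 -0.07] shift now-axes [0.0914 0.0341 0.0462] shift after-turn axes [0.0909 0.0346 0.0468]
```

Call:
send_rows --pt "0.4 0.5 0 0.03 0.012 0 1" --pt "0 0 0 0.025 0.009 0.01 1" --pt "0 0 0 0.016 0.006 0.012 1" --pt "0 0 0 0.008 0.003 0.012 1" --pt "0 0 0 0.004 0.001 0.006 1" --pt "0 0 0 0 0 0 1" --pt "0 0 0 0 0 0 1" --pt "0 0 0 0 0 0 1" --pt "0 0 0 0 0 0 1" --pt "0 0 0 0 0 0 1"

```text
time: 15.45
ee_pos: [0.5753, 0.1271, 0.1204]
eef_rot: [0.702, 0.712, 0.001, 0.001]
ft_force: [-0.3, -0.5, -0.6]
width: 0.0398
```

```bash
python3 go.py 0.577 0.1284 0.0758 90.7; python3 -c "
from h import *
o=grab('g');im=o['scene'][0]
cv2.imwrite('pics/g_c.png',cv2.resize(im[130:270,270:430],None,fx=4,fy=4,interpolation=cv2.INTER_CUBIC))"
```

```text
t 15.45 pos [0.5753 0.1271 0.1204] yaw 90.85 w 0.0398 F [-0.3 -0.5 -0.6] q [ 0.25  0.43 -0.67  1.67  0.29  1.14 -0.49]
rotvec tool deg [0.23 0.01 0.15] shift now-axes [0.0013 0.0016 0.0446] shift after-turn axes [0.0013 0.0018 0.0446]
```

View pics/g_c.png

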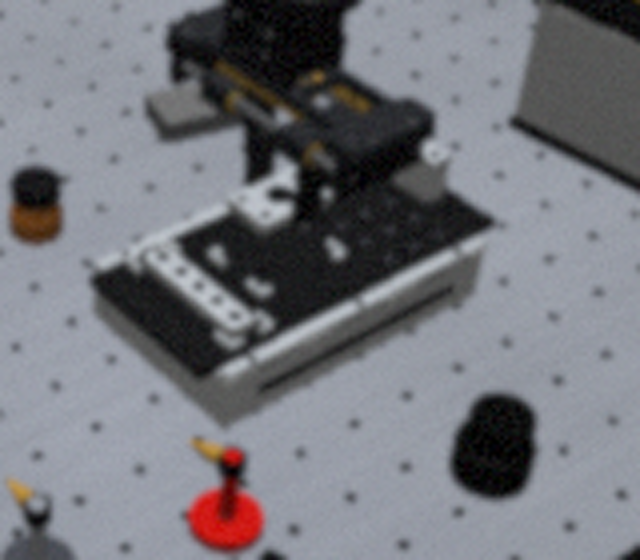

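The plate hangs level over its pocket (crop (270,205)). I lower it.

Call:
send_rows --pt "0.2 0 0 0.001 0.002 0.008 1" --pt "0 0 0 0 0 0.01 1" --pt "0 0 0 0 0 0.01 1" --pt "0 0 0 0 0 0.006 1" --pt "0 0 0 0 0 0.003 1" --pt "0 0 0 0 0 0.002 1" --pt "0 0 0 0 0 0.001 1" --pt "0 0 0 0 0 0 1" --pt "0 0 0 0 0 0 1" --pt "0 0 0 0 0 0 1"

```text
time: 16.55
ee_pos: [0.5771, 0.1285, 0.0762]
eef_rot: [0.702, 0.712, -0.0, -0.0]
ft_force: [-0.1, 0.5, -0.3]
width: 0.0397
```

```bash
python3 go.py 0.577 0.1284 0.072 90.7
```

```text
t 16.55 pos [0.5771 0.1285 0.0762] yaw 90.87 w 0.0397 F [-0.1  0.5 -0.3] q [ 0.23  0.49 -0.65  1.7   0.33  1.07 -0.52]
rotvec tool deg [-0.05  0.01  0.17] shift now-axes [-0.0001 -0.0001  0.0042] shift after-turn axes [-0.0001 -0.0001  0.0042]
```

Call:
send_rows --pt "0 0 0 0 0 0.002 1" --pt "0 0 0 0 0 0.001 1" --pt "0 0 0 0 0 0.001 1" --pt "0 0 0 0 0 0.001 1" --pt "0 0 0 0 0 0.001 1" --pt "0 0 0 0 0 0 1" --pt "0 0 0 0 0 0 1" --pt "0 0 0 0 0 0 1" --pt "0 0 0 0 0 0 1" --pt "0 0 0 0 0 0 1"

```text
time: 17.55
ee_pos: [0.5776, 0.1286, 0.0714]
eef_rot: [0.702, 0.712, 0.0, 0.0]
ft_force: [-0.9, -1.0, 1.3]
width: 0.0392
```

```bash
python3 go.py 0.577 0.1284 0.072 90.7
```

```text
t 17.55 pos [0.5776 0.1286 0.0714] yaw 90.87 w 0.0392 F [-0.9 -1.   1.3] q [ 0.22  0.49 -0.65  1.7   0.34  1.06 -0.52]
rotvec tool deg [0.04 0.03 0.17] shift now-axes [-0.0002 -0.0006 -0.0006] shift after-turn axes [-0.0002 -0.0006 -0.0006]
```

Contact came at the expected height (71 mm). I release and rise, then start turning for the grip block.

Call:
send_rows --pt "0 0 0 0 0 0 -0.4" --pt "0 0 0 0 0 0 -0.4" --pt "0 0 0 0 0 0 -0.4" --pt "0 0 0 0 0 0 -0.4" --pt "0 0 0 0 0 -0.005 -0.4" --pt "0 0 0 0 0 -0.02 -0.4" --pt "0 0 0 0 0 -0.04 -0.4" --pt "0 0 0 0 0 -0.04 -0.4" --pt "0 0 -8 0 0 0 -0.4" --pt "0 0 -8 0 0 0 -0.4"

```text
time: 18.55
ee_pos: [0.5771, 0.1289, 0.1818]
eef_rot: [0.593, 0.805, -0.0, 0.0]
ft_force: [-0.7, 0.1, -0.8]
width: 0.0609
```

Call:
send_rows --pt "0 0 -8 0 0 0 -0.4" --pt "0 0 -8 0 0 0 -0.4" --pt "0 0 -8 0 0 0 -0.4" --pt "0 0 -8 0 0 0 -0.4" --pt "0 0 -8 0 0 0 -0.4" --pt "0 0 -8 0 0 0 -0.4" --pt "0 0 -8 0 0 0 -0.4" --pt "0 0 -8 0 0 0 -0.4" --pt "0 0 -8 0 0 0 -0.4" --pt "0 0 0 0 0 0 -0.4"

```text
time: 19.55
ee_pos: [0.5779, 0.1292, 0.1875]
eef_rot: [-0.022, 1.0, -0.0, 0.003]
ft_force: [-0.5, -0.0, -0.4]
width: 0.0611
```

```bash
python3 go.py 0.576 0.2734 0.13 180.7
```

```text
t 19.55 pos [0.5779 0.1292 0.1875] yaw -177.51 w 0.0611 F [-0.5 -0.  -0.4] q [ 0.46  0.46 -0.97  1.59  0.39  1.3   1.04]
rotvec tool deg [-0.05  0.33  1.79] shift now-axes [-0.0041  0.1442  0.0574] shift after-turn axes [1.000e-04 1.442e-01 5.750e-02]
```

Call:
send_rows --pt "0 0.3 1.8 0 0.02 0 -0.4" --pt "0 0 0 0 0.035 0.008 -0.4" --pt "0 0 0 0 0.035 0.012 -0.4" --pt "0 0 0 0 0.025 0.012 -0.4" --pt "0 0 0 0 0.012 0.01 -0.4" --pt "0 0 0 0 0.006 0.006 -0.4" --pt "0 0 0 0 0 0 -0.4" --pt "0 0 0 0 0 0 -0.4" --pt "0 0 0 0 0 0 -0.4" --pt "0 0 0 0 0 0 -0.4"

```text
time: 20.55
ee_pos: [0.5798, 0.2625, 0.1407]
eef_rot: [0.015, 1.0, -0.001, 0.002]
ft_force: [0.4, -0.1, 0.3]
width: 0.0608
```

```bash
python3 go.py 0.576 0.2734 0.08 180.7; python3 -c "
from h import *
o=grab('k');im=o['scene'][0]
cv2.imwrite('pics/k_c.png',cv2.resize(im[130:270,270:430],None,fx=4,fy=4,interpolation=cv2.INTER_CUBIC))
cv2.imwrite('pics/k_t.png',cv2.resize(o['top'][0][150:270,100:260],None,fx=4,fy=4,interpolation=cv2.INTER_CUBIC))"
```

```text
t 20.55 pos [0.5798 0.2625 0.1407] yaw 178.3 w 0.0608 F [ 0.4 -0.1  0.3] q [ 0.16  0.6  -0.92  1.51  0.49  1.27  0.72]
rotvec tool deg [-0.13  0.22 -2.4 ] shift now-axes [0.0043 0.0109 0.0606] shift after-turn axes [0.0036 0.0109 0.0607]
```

View pics/k_c.png

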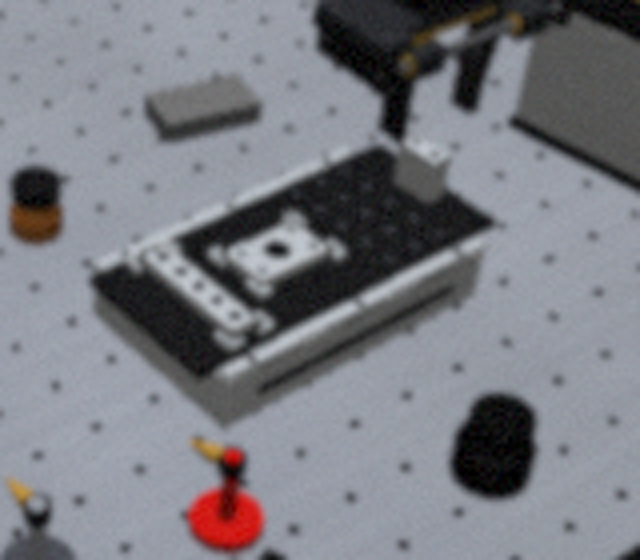

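View pics/k_t.png

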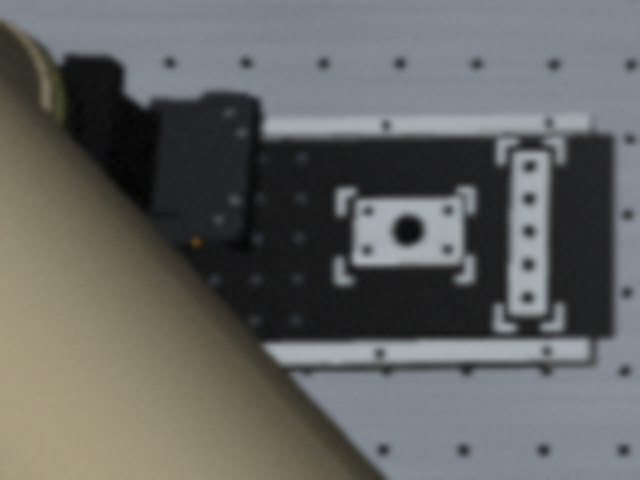

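Both brackets lie in their pockets (top crop: plate (408,232), bar (529,231)). I descend around the grip block.

Call:
send_rows --pt "0 0.2 -2.4 0.004 0.008 0 -0.4" --pt "0 0 0 0 0.003 0.01 -0.4" --pt "0 0 0 0 0 0.015 -0.4" --pt "0 0 0 0 0 0.015 -0.4" --pt "0 0 0 0 0 0.01 -0.4" --pt "0 0 0 0 0 0.006 -0.4" --pt "0 0 0 0 0 0.003 -0.4" --pt "0 0 0 0 0 0 -0.4" --pt "0 0 0 0 0 0 -0.4" --pt "0 0 0 0 0 0 -0.4"

```text
time: 21.65
ee_pos: [0.5753, 0.2737, 0.0752]
eef_rot: [-0.008, 1.0, -0.001, -0.001]
ft_force: [-0.2, -0.1, 0.4]
width: 0.061
```

```bash
python3 go.py 0.576 0.2734 0.075 180.7
```

```text
t 21.65 pos [0.5753 0.2737 0.0752] yaw -179.12 w 0.061 F [-0.2 -0.1  0.4] q [ 0.12  0.67 -0.89  1.56  0.55  1.18  0.71]
rotvec tool deg [-0.16 -0.09  0.18] shift now-axes [-0.0007 -0.0003  0.0002] shift after-turn axes [-0.0007 -0.0003  0.0002]
```

Call:
send_rows --pt "0 0 0 0 0 0 1" --pt "0 0 0 0 0 0 1" --pt "0 0 0 0 0 0 1" --pt "0 0 0 0 0 0 1" --pt "0 0 0 0 0 0 1" --pt "0 0 0 0 0 0 1" --pt "0 0 0 0 0 0 1" --pt "0 0 0 0 0 0 1" --pt "0 0 0 0 0 0 1" --pt "0 0 0 0 0 0 1" --force 40

```text
time: 22.65
ee_pos: [0.576, 0.274, 0.0767]
eef_rot: [-0.008, 1.0, -0.001, 0.0]
ft_force: [-0.4, 1.1, -0.4]
width: 0.0177
```

```bash
python3 go.py 0.5778 0.1127 0.075 180.7
python3 - <<'E'
from h import *
print(ray("top",[[319.7,176.7]],.059))
E
```

```text
t 22.65 pos [0.576  0.274  0.0767] yaw -179.12 w 0.0177 F [-0.4  1.1 -0.4] q [ 0.12  0.67 -0.89  1.56  0.55  1.18  0.71]
rotvec tool deg [-0.12  0.03  0.18] shift now-axes [ 0.0007 -0.1613  0.002 ] shift after-turn axes [ 0.0002 -0.1613  0.0017]
[[ 0.6571424  -0.15839479  0.059     ]]
```

Call:
send_rows --pt "0 0 0 0 -0.004 0 1" --pt "0 0 0 0 -0.007 0.0005 1" --pt "0 0 0 0 -0.008 0.0005 1" --pt "0 0 0 0 -0.008 0.0005 1" --pt "0 0 0 0 -0.008 0.0005 1" --pt "0 0 0 0 -0.008 0.0005 1" --pt "0 0 0 0 -0.006 0.0005 1" --pt "0 0 0 0 -0.003 0 1" --pt "0 0 0 0 0 0 1" --pt "0 0 0 0 0 0 1"

```text
time: 23.65
ee_pos: [0.5762, 0.226, 0.077]
eef_rot: [-0.011, 1.0, 0.004, 0.002]
ft_force: [0.1, 4.4, 1.1]
width: 0.0174
```

```bash
python3 go.py 0.5778 0.1127 0.0765 180.7
```

```text
t 23.65 pos [0.5762 0.226  0.077 ] yaw -178.78 w 0.0174 F [0.1 4.4 1.1] q [ 0.23  0.63 -0.9   1.62  0.53  1.14  0.79]
rotvec tool deg [0.5  0.28 0.52] shift now-axes [ 0.0008 -0.1133 -0.0005] shift after-turn axes [-0.0002 -0.1133  0.0005]
```

Call:
send_rows --pt "0.3 0.2 0.3 0 -0.006 0.0005 1" --pt "0.2 0 0 0 -0.008 0.0005 1" --pt "0 0 0 0 -0.008 0.0005 1" --pt "0 0 0 0 -0.008 0.0005 1" --pt "0 0 0 0 -0.008 0.0005 1" --pt "0 0 0 0 -0.008 0.0005 1" --pt "0 0 0 0 -0.008 0.0005 1" --pt "0 0 0 0 -0.004 0.0005 1" --pt "0 0 0 0 0 0 1" --pt "0 0 0 0 0 0 1"

```text
time: 24.65
ee_pos: [0.5775, 0.1769, 0.0771]
eef_rot: [-0.012, 1.0, 0.006, 0.003]
ft_force: [-1.1, 3.4, 3.4]
width: 0.0182
```

```bash
python3 go.py 0.5778 0.1127 0.0765 180.7
```

```text
t 24.65 pos [0.5775 0.1769 0.0771] yaw -178.58 w 0.0182 F [-1.1  3.4  3.4] q [ 0.33  0.6  -0.91  1.67  0.51  1.12  0.87]
rotvec tool deg [0.67 0.4  0.72] shift now-axes [ 0.0013 -0.0642 -0.0002] shift after-turn axes [ 0.0005 -0.0642  0.0006]
```

Call:
send_rows --pt "0.3 0.2 0.2 0 -0.006 0.0005 1" --pt "0.3 0.1 0.2 0 -0.008 0.0005 1" --pt "0.2 0 0 0 -0.008 0.0005 1" --pt "0.2 0 0 0 -0.008 0.0005 1" --pt "0.2 0 0 0 -0.006 0.0005 1" --pt "0.2 0 0 0 -0.004 0.0005 1" --pt "0.1 0 0 0 -0.001 0.0005 1" --pt "0 0 0 0 0 0 1" --pt "0 0 0 0 0 0 1" --pt "0 0 0 0 0 0 1"

```text
time: 25.65
ee_pos: [0.5788, 0.1462, 0.0766]
eef_rot: [-0.012, 1.0, -0.001, 0.003]
ft_force: [-0.5, 1.6, 4.6]
width: 0.0176
```

```bash
python3 go.py 0.5778 0.1127 0.0765 180.7; python3 -c "
from h import *
o=grab('m');im=o['scene'][0]
cv2.imwrite('pics/m_c.png',cv2.resize(im[150:310,220:420],None,fx=4,fy=4,interpolation=cv2.INTER_CUBIC))
cv2.imwrite('pics/m_t.png',cv2.resize(o['top'][0][140:270,180:340],None,fx=4,fy=4,interpolation=cv2.INTER_CUBIC))"
```

```text
t 25.65 pos [0.5788 0.1462 0.0766] yaw -178.59 w 0.0176 F [-0.5  1.6  4.6] q [ 0.38  0.59 -0.91  1.68  0.51  1.12  0.92]
rotvec tool deg [-0.07  0.36  0.71] shift now-axes [ 0.0018 -0.0334  0.0001] shift after-turn axes [ 0.0014 -0.0334  0.0001]
```

View pics/m_c.png

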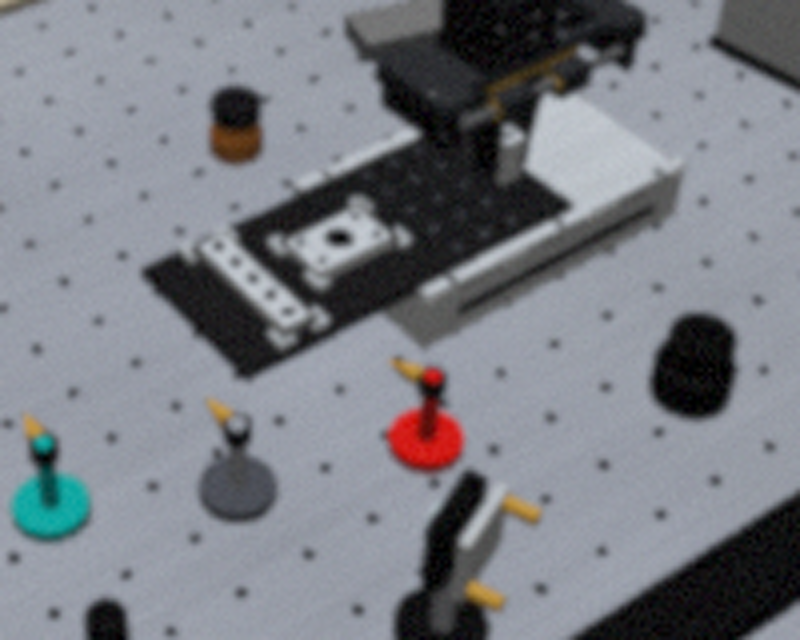

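View pics/m_t.png

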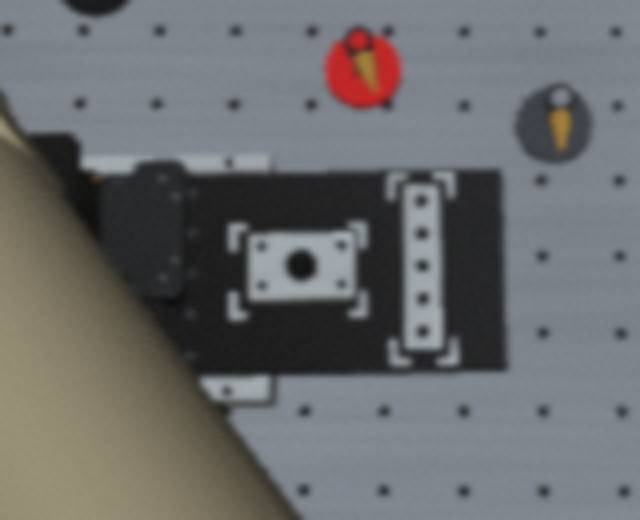

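```bash
cat > edge.py <<'E'
from h import *
import sys
im=cv2.imread(sys.argv[1]);u0,u1=int(sys.argv[2]),int(sys.argv[3])
g=cv2.cvtColor(im,cv2.COLOR_BGR2GRAY).astype(float)
pts=[]
for v in range(187,229):
    r=g[v,u0:u1]; lo,hi=np.percentile(r,10),np.percentile(r,90); t=(lo+hi)/2
    k=[i for i in range(len(r)-1) if r[i]<t<=r[i+1]]
    if hi-lo>40 and k: i=k[0]; pts.append((u0+i+(t-r[i])/(r[i+1]-r[i]),v))
pts=np.array(pts)
w=ray("top",pts,.053)[:,:2]
a,b=np.polyfit(w[:,0],w[:,1],1);res=w[:,1]-np.polyval((a,b),w[:,0])
ok=abs(res)<.0025;a,b=np.polyfit(w[ok,0],w[ok,1],1)
# side edges of the board overhanging part
yaw=np.degrees(np.arctan(a))
d=np.array([np.sin(np.radians(.7)),-np.cos(np.radians(.7))])
xm=float(sys.argv[4]);F=np.array([xm,a*xm+b]);tip=np.array([.6571,-.1579])
print("n",ok.sum(),"edge slope deg",yaw,"front mid",F.round(4),"remaining along riser x",((tip-F)@d).round(4))
E
python3 edge.py pics/a_top.png 246 262 .578; python3 edge.py pics/m_top.png 296 316 .58
python3 - <<'E'
from h import *
# fence lines: outer ends of fences from initial picture; bright threshold centroid per column
g=cv2.cvtColor(cv2.imread("pics/a_top.png"),cv2.COLOR_BGR2GRAY).astype(float)
for lo,hi in((177,187),(234,246)):
    P=[]
    for u in range(150,246):
        c=np.clip(g[lo:hi,u]-140,0,None)
        if c.sum()>20:P.append((u,(c*np.arange(lo,hi)).sum()/c.sum()))
    w=ray("top",P,.051)[:,:2];a,b=np.polyfit(w[:,1],w[:,0],1);
    r=w[:,0]-np.polyval((a,b),w[:,1]);k=abs(r)<.003;a,b=np.polyfit(w[k,1],w[k,0],1);print(np.degrees(np.arctan(a)),np.polyval((a,b),.148))
E
```

```text
n 42 edge slope deg 1.0726920745194068 front mid [0.578  0.0035] remaining along riser x 0.1623
n 42 edge slope deg 1.0528235307663036 front mid [ 0.58   -0.1239] remaining along riser x 0.035
-0.9245094286456645 0.6486039157010397
-1.0398140886173035 0.5075621701662341
```

35 mm remain. I continue slowly, holding the block down.

Call:
send_rows --pt "0 0 0 0 -0.004 0.0005 1" --pt "0.1 0 0 0 -0.005 0.0005 1" --pt "0.1 0 0 0 -0.005 0.0005 1" --pt "0.1 0 0 0 -0.005 0.0005 1" --pt "0.1 0 0 0 -0.004 0.0005 1" --pt "0.1 0 0 0 -0.003 0.0005 1" --pt "0 0 0 0 -0.001 0.0005 1" --pt "0 0 0 0 0 0.0005 1" --pt "0 0 0 0 0 0 1" --pt "0 0 0 0 0 0 1"

```text
time: 26.75
ee_pos: [0.5796, 0.13, 0.0767]
eef_rot: [-0.017, 1.0, 0.002, 0.006]
ft_force: [0.0, 2.7, 3.5]
width: 0.018
```

```bash
python3 go.py 0.5788 0.1112 0.0766 181.4; python3 -c "
from h import *
grab('n')"; python3 edge.py pics/n_top.png 305 330 .58
```

```text
t 26.75 pos [0.5796 0.13   0.0767] yaw -178.1 w 0.018 F [0.  2.7 3.5] q [ 0.41  0.58 -0.92  1.7   0.5   1.11  0.95]
rotvec tool deg [0.28 0.68 0.5 ] shift now-axes [ 0.0014 -0.0188  0.    ] shift after-turn axes [ 0.0013 -0.0188  0.0001]
n 42 edge slope deg 1.5825971414420679 front mid [ 0.58 -0.14] remaining along riser x 0.0188
```

Call:
send_rows --pt "0 0.2 0.2 0 -0.004 0.0005 1" --pt "0.1 0.2 0.2 0 -0.005 0.0005 1" --pt "0.1 0.2 0.2 0 -0.005 0.0005 1" --pt "0.1 0.1 0.1 0 -0.005 0.0005 1" --pt "0.1 0 0 0 -0.004 0.0005 1" --pt "0.1 0 0 0 -0.002 0.0005 1" --pt "0 0 0 0 0 0.0005 1" --pt "0 0 0 0 0 0.0005 1" --pt "0 0 0 0 0 0 1" --pt "0 0 0 0 0 0 1"

```text
time: 27.85
ee_pos: [0.5812, 0.1161, 0.0772]
eef_rot: [-0.015, 1.0, 0.005, 0.003]
ft_force: [-1.0, 3.9, 4.2]
width: 0.0177
```

```bash
python3 go.py 0.5788 0.1112 0.0766 181.4; python3 -c "
from h import *
grab('o')"; python3 edge.py pics/o_top.png 308 335 .58
```

```text
t 27.85 pos [0.5812 0.1161 0.0772] yaw -178.23 w 0.0177 F [-1.   3.9  4.2] q [ 0.44  0.58 -0.92  1.7   0.49  1.11  0.98]
rotvec tool deg [0.58 0.36 0.37] shift now-axes [ 0.0025 -0.0048  0.0005] shift after-turn axes [ 0.0025 -0.0048  0.0006]
n 42 edge slope deg 1.4066816077895037 front mid [ 0.58   -0.1538] remaining along riser x 0.005
```

Call:
send_rows --pt "0.3 0.1 0.1 0.001 -0.003 0.001 1" --pt "0.3 0.1 0.1 0.001 -0.003 0.001 1" --pt "0.3 0.1 0 0 -0.002 0.001 1" --pt "0.2 0 0 0 -0.001 0.001 1" --pt "0.2 0 0 0 0 0.001 1" --pt "0.1 0 0 0 0 0.001 1" --pt "0 0 0 0 0 0.001 1" --pt "0 0 0 0 0 0.001 1" --pt "0 0 0 0 0 0.0005 1" --pt "0 0 0 0 0 0.0005 1"

```text
time: 28.95
ee_pos: [0.5806, 0.1136, 0.0765]
eef_rot: [-0.016, 1.0, -0.004, 0.003]
ft_force: [-3.9, 0.2, 10.2]
width: 0.0178
```

```bash
python3 go.py 0.5788 0.1112 0.0766 181.4; python3 -c "
from h import *
o=grab('p');im=o['scene'][0]
cv2.imwrite('pics/p_c.png',cv2.resize(im[150:310,220:420],None,fx=4,fy=4,interpolation=cv2.INTER_CUBIC))
cv2.imwrite('pics/p_t.png',cv2.resize(o['top'][0][140:270,180:340],None,fx=4,fy=4,interpolation=cv2.INTER_CUBIC))
C=cloud('top',o['top'][1]);E=cloud('scene',o['scene'][1])
for D,mk in((C,'top'),(E,'scene')):
  k=(abs(D[...,0]-.58)<.058)&(D[...,1]<.06)&(D[...,1]>-.15)&(abs(D[...,2]-.053)<.005)
  p=D[k];A=np.c_[p[:,:2],np.ones(len(p))];s=np.linalg.lstsq(A,p[:,2],rcond=None)[0]
  for _ in range(3):
    r=p[:,2]-A@s; q=abs(r)<.003; s=np.linalg.lstsq(A[q],p[q,2],rcond=None)[0]
  print(mk,'slopes',s, 'z at end',s@[.58,-.15,1],q.sum())
"; python3 edge.py pics/p_top.png 310 335 .58
```

```text
t 28.95 pos [0.5806 0.1136 0.0765] yaw -178.18 w 0.0178 F [-3.9  0.2 10.2] q [ 0.43  0.57 -0.91  1.7   0.51  1.12  0.97]
rotvec tool deg [-0.49  0.37  0.42] shift now-axes [ 0.0019 -0.0024 -0.0001] shift after-turn axes [ 0.0018 -0.0024 -0.0001]
top slopes [-1.27038736e-03 -6.06527940e-05  5.40836333e-02] z at end 0.05335590655316885 2482
scene slopes [-7.95141232e-05 -7.35819876e-04  5.35545075e-02] z at end 0.053618762322397165 1508
n 42 edge slope deg 1.5428367858495406 front mid [ 0.58   -0.1565] remaining along riser x 0.0023
```

View pics/p_c.png

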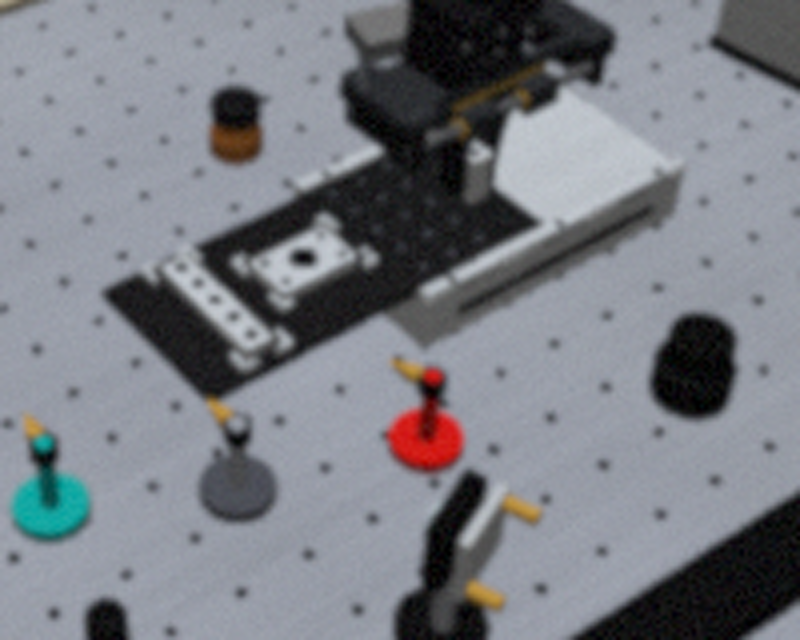

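View pics/p_t.png

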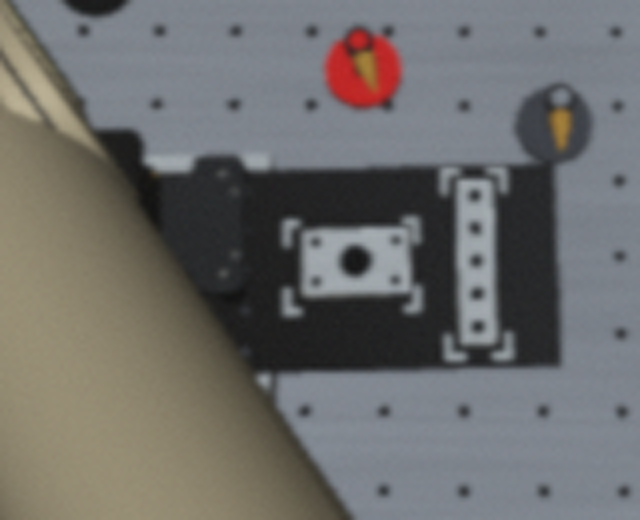

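Level (depth slopes under 0.002), both brackets seated, 2–3 mm left. One last nudge.

Call:
send_rows --pt "0.1 0.1 0.1 0.001 -0.003 0.001 1" --pt "0.1 0 0.1 0 -0.003 0.001 1" --pt "0 0 0 0 -0.002 0.001 1" --pt "0 0 0 0 0 0.001 1" --pt "0 0 0 0 0 0.001 1" --pt "0 0 0 0 0 0.001 1" --pt "0 0 0 0 0 0.001 1" --pt "0 0 0 0 0 0.001 1" --pt "0 0 0 0 0 0.001 1" --pt "0 0 0 0 0 0.001 1"

```text
time: 30.05
ee_pos: [0.5806, 0.1123, 0.0766]
eef_rot: [-0.016, 1.0, -0.003, 0.005]
ft_force: [-6.4, -0.7, 16.6]
width: 0.0177
```

```bash
python3 go.py 0.5788 0.1112 0.0766 181.4; python3 -c "
from h import *
o=grab('r');im=o['scene'][0]
cv2.imwrite('pics/r_t.png',cv2.resize(o['top'][0][140:270,180:340],None,fx=4,fy=4,interpolation=cv2.INTER_CUBIC))
C=cloud('top',o['top'][1]);E=cloud('scene',o['scene'][1])
for D,mk in((C,'top'),(E,'scene')):
  k=(abs(D[...,0]-.58)<.058)&(D[...,1]<.06)&(D[...,1]>-.15)&(abs(D[...,2]-.053)<.005)
  p=D[k];A=np.c_[p[:,:2],np.ones(len(p))];s=np.linalg.lstsq(A,p[:,2],rcond=None)[0]
  for _ in range(3):
    r=p[:,2]-A@s; q=abs(r)<.003; s=np.linalg.lstsq(A[q],p[q,2],rcond=None)[0]
  print(mk,'slopes',s, 'z at end',s@[.58,-.15,1],q.sum())
print(read_state()['joint_vel'].round(3))
"; python3 edge.py pics/r_top.png 310 335 .58; python3 -c "
from meas import *
im=cv2.imread('pics/r_top.png')
# pockets vs brackets
print(rect('top',im,140,(290,183,306,228),.063)[:4]);print(rect('top',im,140,(254,195,284,216),.063)[:4])"
```

```text
t 30.05 pos [0.5806 0.1123 0.0766] yaw -178.17 w 0.0177 F [-6.4 -0.7 16.6] q [ 0.44  0.57 -0.91  1.7   0.51  1.11  0.98]
rotvec tool deg [-0.34  0.53  0.43] shift now-axes [ 0.0019 -0.001  -0.0001] shift after-turn axes [ 0.0019 -0.001  -0.    ]
top slopes [ 0.00172147 -0.00053521  0.05237386] z at end 0.05345259270983732 2448
scene slopes [-4.05522616e-04 -7.37835353e-06  5.37329083e-02] z at end 0.05349881189055406 1509
[ 0.001  0.     0.001 -0.001 -0.    -0.002  0.   ]
n 42 edge slope deg 1.8187574821077337 front mid [ 0.58   -0.1579] remaining along riser x 0.0009
(array([ 586.33575439, -108.57867432]), np.float32(20.12196), np.float32(98.15603), np.float32(0.47198313))
(array([586.03289795, -35.60386276]), np.float32(61.643753), np.float32(38.15775), np.float32(-87.74245))
```

View pics/r_t.png

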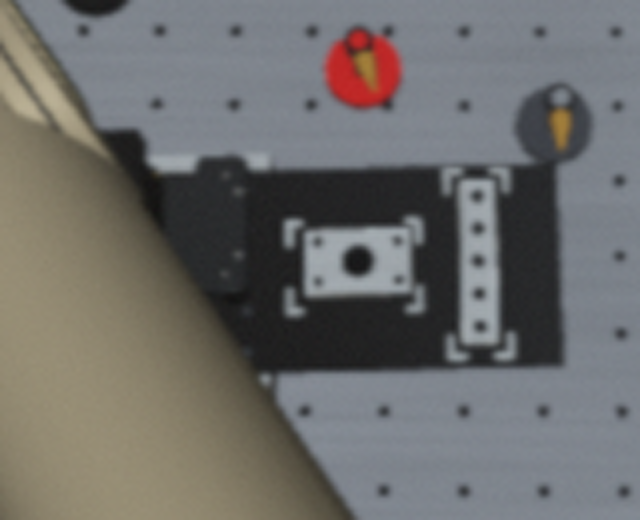

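The outer edge is within about 1 mm of the tip, the board is level and still, and both brackets are centred in their ribs (crop: plate (358,262), bar (478,262)). The needle tip clears the board's side by about 8 mm. I hand the job in.

```bash
python3 -c "
from bench import *
print(close_job())"
```

```text
the job is handed in; nothing more can be done
None
```

The job is handed in at about 30 s of the 67 s. Both brackets are in their compartments, and the board is out at the plain dark, brass-needled pointer with the grip block still clamped at 40 N. The hand-in reports no verdict.

What the last checks showed:
- **Outer edge:** it measured about 1 mm short of level with the pointer tip, against the 7 mm allowed.
- **Board level and still:** depth slopes were under 0.002 rad in both views, and joint speeds were near zero.
- **Hold:** the grip block is pressed down at about 17 N.
- **Brackets:** both lie inside their rib corners in the last top view. The bar's centre is 49 mm behind the outer edge; 50 mm is ideal.
- **Rest of the bench:** none of the moves touched the bystanders or look-alikes, and none look moved in the views taken.

Two things came out differently from expected. The bar sat about 4 mm lower in the fingers than planned, so it touched down early; depth confirmed it was on the compartment floor before release. The board also yawed slightly within its fence play, by less than 1 degree, leaving about 8 mm between its side and the needle tip.

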